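Clamp the tin with the removable crank

TASK

Clamp the tin on the little wooden clamp board: fit the crank with the square socket onto the square shaft, turn it clockwise (seen from above) until the cam is all the way round at its stop by the tin, then lift the crank straight off. Set the crank down by hand, not dropped, so that it lies flat on the bare worktop clear of the board, and leave the tin standing where it is; the longer crank with the closed round hub does not fit.

Things in the scene. Friction and masses are not known exactly. Their poses are not given: they have to be found in the camera images.
- crank: Loose steel crank, flat on the worktop, 220 g. Hub: upright block 34 x 34 mm, 36 mm high, with a 19 mm square hole right through, square to its sides. Arm (16 wide, 10 thick) from the hub's foot along +x; wooden knob at x = 85 mm, top 48 mm up. Origin: hub centre, underside; z up. Grip the hub's faces across y. The spare, a longer crank (knob at 112 mm) with a round closed 24 mm hub, does not fit.
- shaft_seat (a point): On the axis of the square shaft, at the 32 mm round shoulder (90 mm up) where the hub comes to rest. Above it 18 mm of 16 mm square, then a 12 mm cone. z up; x, y square to the flats, turning with the shaft. Crank fits in 4 directions, with 1.5 mm play a side and 12 degrees either way. Fixed board 110 x 170 x 18 mm below: shaft 45 mm off its centre along its length, tin 72 mm from the shaft.
- clamp_shaft (a joint): Turn of the shaft and its eccentric steel cam, rad; grows clockwise seen from above. Starts between 0 and 0.2; firm stop at 1.2, where the cam's lobe faces the tin (1 mm short of it). Has 0.12 N m of friction and stays where it is left.
- tin: Food tin, 76 mm across, 58 mm high, standing loose on the clamp board between the cam and two steel pegs. Origin: centre of its underside, 18 mm above the worktop; its top is 14 mm below the shaft's shoulder, so the fitted crank passes over it.
Things that resemble listed ones, but are neither listed nor needed, are in the scene too. Leave any orange or turquoise look-alike of the crank alone. Leave any blue look-alike of the tin alone.

How it is judged:
On the way, in this order (a step that is already met when the one before it is completed fails the run):
1. the crank is fitted on the shaft, hub down on the shoulder (horizontal distance between crank and shaft_seat below 0.006 m and z of crank in the frame of shaft_seat below 0.01 m and angle between crank's own z axis and vertical below 0.2 rad), for 0.1 s.
2. with the crank still fitted, the shaft is turned clockwise to its stop (value of joint clamp_shaft above 1 rad and horizontal distance between crank and shaft_seat below 0.008 m and z of crank in the frame of shaft_seat below 0.014 m), for 0.1 s.
3. the crank, still held, is set down on the worktop clear of the board (height (world z) of crank below 0.015 m and horizontal distance between crank and shaft_seat above 0.065 m and contact force between the fingers and crank above 0.5 N), for 0.05 s.
At the end, for the whole second after the job is handed in: The shaft is within 0.2 rad of its stop (joint above 1.0); the crank lies at rest flat on the worktop (origin within 8 mm of its height, tilt under 10 degrees), hub over 65 mm from the shaft's axis; the tin is upright (under 10 degrees) within 20 mm of where it was (value of joint clamp_shaft above 1 rad and height (world z) of crank between -0.008 and 0.008 m and angle between each of crank, tin's own z axis and vertical below 0.17 rad and horizontal distance between crank and shaft_seat above 0.065 m and linear speed of crank below 0.02 m/s and distance of tin from where it was at the start of the episode below 0.02 m); the robot touches nothing.
It fails at once if the tin is knocked over (angle between tin's own z axis and vertical above 0.5 rad).
It also fails if it takes over 54 s, if anything falls off the work surface, if the arm or the gripper's body presses on something with over 40 N, if the wrist force passes 120 N, or if a joint passes its speed limit or range.

ROBOT

A 6-joint arm with a two-finger parallel gripper is mounted at the origin on a cart in front of the work surface, level with it; the furniture and walls round the work are solid. World frame = base frame: x ahead of the robot, y to its left, z up, the work surface at z = 0. Lengths are in m, angles in rad, forces in N, time in s.
With the tool pointing down it reaches from about 0.3 to 0.95 m from the base axis. Payload 3.1 kg.
Tool frame: the origin (TCP) lies where the fingers leave the gripper's body, on its centre line; the fingertips stand 73 mm ahead of it and the grasp point (between the pads) lies 54 mm ahead of it; z points along the fingers, y is the line along which they close (so a half turn about z gives the same grasp; the last joint's range is limited). The gripper opens to 85 mm and grips with 20 to 120 N. Pads are 22 mm wide; open, the fingers measure 114 mm over their backs; the gripper's body (76 mm by 85 mm) begins 54 mm behind the grasp point. The pads swing forward as they close: fully open they stand 13 mm farther back than shut.
Start: joints at [1.158, 0.308, 1.634, -0, 1.2, -0.07], TCP at [0.21, 0.589, 0.304] pointing down, gripper open.
Joint ranges: [-3.06, 3.06], [-0.79, 1.96], [0.05, 2.63], [-1.19, 4.34], [0.05, 2.64], [-2.94, 2.94]. Speed limits (rad/s): [2.79, 2.79, 3.14, 3.14, 3.14, 3.14].

INTERFACE

Orientations are given as a unit quaternion [x, y, z, w].
In Python, from rig import ctrl gives the robot as it stands.
- The arm moves only by the shell command python3 -m pendant 'ROWS' [OPENING]. ROWS is JSON, one flat list of numbers, 4 for each row, row after row: the shift along the tool's x, y, z in units of 50 mm (1.0 is 50 mm), then the turn about the tool's z in units of 8 degrees (1.0 is 8 degrees). In form: [dx, dy, dz, yaw, dx, dy, dz, yaw, ...]. A call has exactly 8 rows; each row shifts and turns the commanded pose from where the row before left it, along the tool's axes as they then stand; what a row does not reach is not made up. A row lasts 1/10 s, in which the tool goes at most 50 mm and 8.59 degrees, less where a joint would pass 70% of its speed; a pose out of reach is approached as far as the arm can. A call is refused whole if a number of a shift passes 1 or a number of a turn 1, either way. A call with a gripper value outside its range is refused whole. OPENING is the finger opening in mm, from 0 to 85.4, set as the call begins (- or left out, the last holds). The fingers move at their own pace and stop on an object; the grip force is fixed at half the most. Time passes only in rows, so rows that do not move let the fingers close, or fill a call up. It gives the time, the measured TCP pose, the force, the opening and the grip force at its end, in the units of the state.
- ctrl.read_state(): the state, without advancing time (a new reading comes with each control period).
- ctrl.snapshot(name): name is "side" or "top"; returns a dict with "color" (480x640x3 uint8, red, green, blue), "fov_y" (degrees; the focal length in pixels is half the picture's height over the tangent of half this angle, whatever the lens; pixels are square), "cx", "cy" (the principal point, pixels), "k1" (the pictures are not rectified: a ray, as slopes to the right and down, at radius r is drawn at 1 + k1 r^2 times it, then the intrinsics apply), "world_from_camera" (4x4, takes a point from camera to world coordinates). Camera axes: x right, y up, looking along -z (the intrinsics and any distortion apply to the point x, -y, -z); pixel columns grow to the right and rows downward; lengths in m; the calibration is good to about 2 mm. A picture is of the moment at which its call begins. There is no depth.
- ctrl.close_job(): hands the job in; it is judged then, once.
The state is a dict: "time_s": time; "q": joint angles; "joint_vel": joint speeds; "joint_torque": joint torques, N m; "tcp_pos": TCP position; "eef_rot": TCP orientation; "ft_force": force on the tool from outside, world axes, zero at the start; "torque": the same for the moment, N m; "grip_width": finger opening in m; "grasp_force": force on a finger pad.
Only numpy, scipy, OpenCV 4.12 (cv2) and the standard library are available. Lean on these libraries where they do the work, as an engineer would, in place of code of your own. Each camera call takes 0.05 s, during which the arm holds its last target. There are 200 camera calls.

## Working session

There is one attempt and no reset: what is moved stays moved. The work goes in short steps, Python scripts to look and compute and a shell command to move; the robot and the scene stay as the last step left them, time stands still between calls to the robot, and variables do not carry over. Pictures are saved under pics/ and viewed, at most 10 in all, crops included, and the job is handed in when it is done.

```bash
mkdir -p pics; ls
cat > h.py <<'E'
import numpy as np, cv2
from rig import ctrl
def snap(n):
    s=ctrl.snapshot(n); return s
def ray(s,u,v):
    f=240/np.tan(np.radians(s["fov_y"])/2)
    K=np.array([[f,0,s["cx"]],[0,f,s["cy"]],[0,0,1.]])
    p=cv2.undistortPoints(np.array([[[u,v]]],float),K,np.array([s["k1"],0,0,0.]))[0,0]
    T=np.array(s["world_from_camera"]); d=T[:3,:3]@np.array([p[0],-p[1],-1]); return T[:3,3],d
def onz(s,u,v,z):
    o,d=ray(s,u,v); return o+d*(z-o[2])/d[2]
def proj(s,P):
    f=240/np.tan(np.radians(s["fov_y"])/2); T=np.array(s["world_from_camera"])
    c=T[:3,:3].T@(np.array(P)-T[:3,3]); x,y=c[0]/-c[2],-c[1]/-c[2]; k=1+s["k1"]*(x*x+y*y)
    return s["cx"]+f*k*x, s["cy"]+f*k*y
def save(s,n,box=None,k=1):
    im=s["color"][:,:,::-1]
    if box: im=im[box[1]:box[3],box[0]:box[2]]
    cv2.imwrite("pics/"+n,cv2.resize(im,None,fx=k,fy=k,interpolation=cv2.INTER_CUBIC))
E
python3 - <<'E'
from h import *
import pickle
for n in("top","side"):
    s=snap(n); save(s,n+"0.png"); pickle.dump(s,open(n+"0.pkl","wb")); print(n,s["fov_y"],s["cx"],s["cy"],s["k1"],np.round(s["world_from_camera"],3).tolist())
print(ctrl.read_state())
E
```

```text
pics
top 44.472696363799834 321.60172095128985 240.72240367396444 -0.05480480225682551 [[-0.0, 0.992, -0.129, 0.336], [-1.0, -0.0, -0.002, 0.018], [-0.002, 0.129, 0.992, 1.316], [0.0, 0.0, 0.0, 1.0]]
side 55.4629795954857 321.284974202639 246.32667245499184 0.009990212665099883 [[-0.976, 0.151, -0.157, 0.344], [-0.217, -0.613, 0.759, 0.676], [0.018, 0.775, 0.631, 0.612], [0.0, 0.0, 0.0, 1.0]]
{'time_s': 0.1, 'q': array([ 1.15833737e+00,  3.08887426e-01,  1.63505768e+00, -1.52526130e-05,
        1.19971988e+00, -6.97189875e-02]), 'joint_vel': array([ 0.00089191, -0.00137986, -0.00271431,  0.00172232, -0.00164093,
       -0.00096881]), 'joint_torque': array([-8.61444969e-04, -4.16412663e+01, -2.77645916e+01, -1.15745897e-04,
        3.96524571e-03, -1.56517717e-05]), 'tcp_pos': array([0.20984311, 0.58808515, 0.30278152]), 'eef_rot': array([ 1.70529604e-01,  9.85352008e-01, -1.00789428e-03, -2.40496215e-04]), 'ft_force': array([0.21739955, 0.16090006, 0.40784353]), 'torque': array([0.02210541, 0.03618204, 0.00850249]), 'grasp_force': 0.0, 'grip_width': 0.0853648319399335}
```

View pics/top0.png

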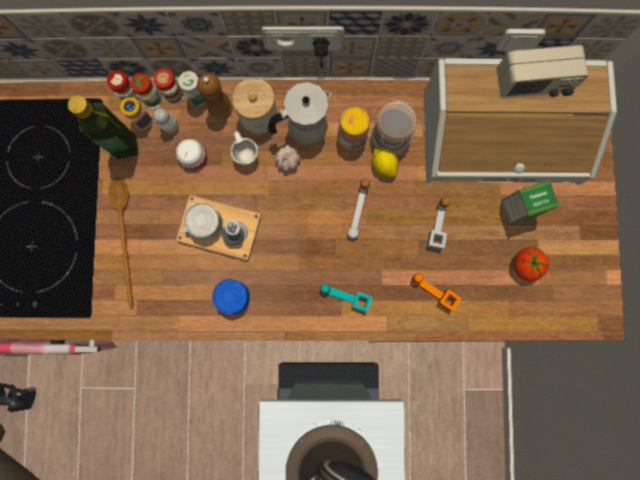

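View pics/side0.png

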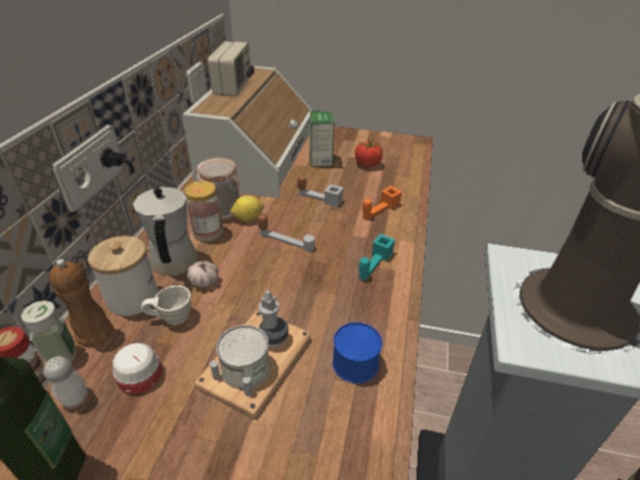

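Top view: the candidates for the crank are the steel square hub at (438,239) with its knob at (445,202), the steel spare with a round hub at (353,232), the turquoise look-alike at (360,300) and the orange one at (450,298). I choose the steel square hub. The shaft is at about (234,231), the tin at (203,220) and a blue look-alike tin at (231,297). Next I check the choice in a close crop.

Run:
```python
from h import *
import pickle
t=pickle.load(open("top0.pkl","rb")); s=pickle.load(open("side0.pkl","rb"))
a=t["color"][190:270,400:480,::-1]; b=t["color"][190:270,175:265,::-1]
c=s["color"][170:250,290:400,::-1]; d=s["color"][280:420,190:320,::-1]
R=lambda i:cv2.resize(i,(400,300) if 0 else (int(i.shape[1]*300/i.shape[0]),300),interpolation=cv2.INTER_CUBIC)
top=np.hstack([R(a),R(b)]); bot=np.hstack([R(c),R(d)]); w=max(top.shape[1],bot.shape[1])
P=lambda i:np.pad(i,((0,0),(0,w-i.shape[1]),(0,0)))
cv2.imwrite("pics/crop.png",np.vstack([P(top),P(bot)])); print(top.shape,bot.shape)
hsv=cv2.cvtColor(t["color"],cv2.COLOR_RGB2HSV)
# grey mask near crank
m=np.zeros((480,640),np.uint8); m[195:255,422:458]=((hsv[195:255,422:458,1]<70)&(hsv[195:255,422:458,2]>90))*255
for cn in cv2.findContours(m,cv2.RETR_EXTERNAL,cv2.CHAIN_APPROX_NONE)[0]:
    if cv2.contourArea(cn)>20: print("crank grey",cv2.contourArea(cn),cv2.boundingRect(cn),cv2.minAreaRect(cn))
for nm,(u,v),z in [("hub",(438,239),.036),("knob",(445,202),.048),("shaft",(234,226),.12),("tin",(202,220),.076)]: print(nm,onz(t,u,v,z).round(4))
# board corners
hs=hsv
m=np.zeros((480,640),np.uint8); r=hs[190:268,170:270]; m[190:268,170:270]=((r[...,0]>10)&(r[...,2]>190))*255
for cn in cv2.findContours(m,cv2.RETR_EXTERNAL,cv2.CHAIN_APPROX_NONE)[0]:
    if cv2.contourArea(cn)>300:
        bx=cv2.boxPoints(cv2.minAreaRect(cn)); print([onz(t,*q,.018)[:2].round(3).tolist() for q in bx],bx.tolist())
```

```text
(300, 637, 3) (300, 690, 3)
crank grey 398.5 (428, 209, 19, 40) ((439.1346435546875, 227.82693481445312), (17.454336166381836, 38.830997467041016), 11.309932708740234)
hub [ 0.5055 -0.2361  0.036 ]
knob [ 0.5861 -0.2514  0.048 ]
shaft [0.5215 0.201  0.12  ]
tin [0.5414 0.2768 0.076 ]
[[0.506, 0.346], [0.61, 0.322], [0.567, 0.159], [0.463, 0.185]] [[176.12176513671875, 239.84864807128906], [188.2618408203125, 194.0898895263672], [259.89337158203125, 213.0941619873047], [247.7532958984375, 258.8529052734375]]
```

View pics/crop.png

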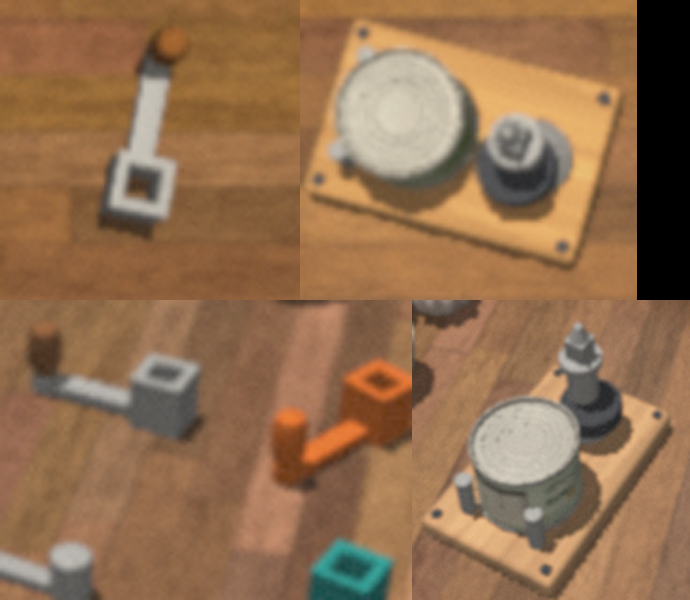

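The crop confirms a steel square hub with an open square hole. Its top centre is at px (437.6,239.3) and its knob at (445.6,201.7). The shoulder is at about top (233,228) and side (268,306). I still need the direction of the square's flats.

```bash
cat >> h.py <<'E'
def tri(a,ua,b,ub):
    o1,d1=ray(a,*ua); o2,d2=ray(b,*ub); A=np.stack([d1,-d2],1); k=np.linalg.lstsq(A,o2-o1,rcond=None)[0]
    p,q=o1+d1*k[0],o2+d2*k[1]; return ((p+q)/2).round(4),np.linalg.norm(p-q).round(4)
E
python3 - <<'E'
from h import *
import pickle
t=pickle.load(open("top0.pkl","rb")); s=pickle.load(open("side0.pkl","rb"))
a=t["color"][212:252,214:254,::-1]; b=s["color"][286:350,248:298,::-1]
R=lambda i,k:cv2.resize(i,None,fx=k,fy=k,interpolation=cv2.INTER_CUBIC)
A=R(a,10);B=R(b,8); h=max(len(A),len(B)); P=lambda i:np.pad(i,((0,h-len(i)),(0,0),(0,0)))
cv2.imwrite("pics/shaft.png",np.hstack([P(A),P(B)]))
print("shoulder",onz(t,232.9,227.9,.09),onz(s,268.4,306.6,.09),tri(t,(232.9,227.9),s,(268.4,306.6)))
print("hub",onz(t,437.6,239.3,.036),"side",onz(s,290+166*.2667,170+(369-300)*.2667,.036),"knob",onz(t,445.6,201.7,.048),"side knob",onz(s,290+44*.2667,170+(327-300)*.2667,.048))
E
```

```text
shoulder [0.52210679 0.20781965 0.09      ] [0.52132075 0.2125834  0.09      ] (array([0.5228, 0.2085, 0.0854]), np.float64(0.0001))
hub [ 0.50481115 -0.23523852  0.036     ] side [ 0.50438972 -0.23611685  0.036     ] knob [ 0.58673407 -0.25274335  0.048     ] side knob [ 0.5866701  -0.24738795  0.048     ]
```

View pics/shaft.png

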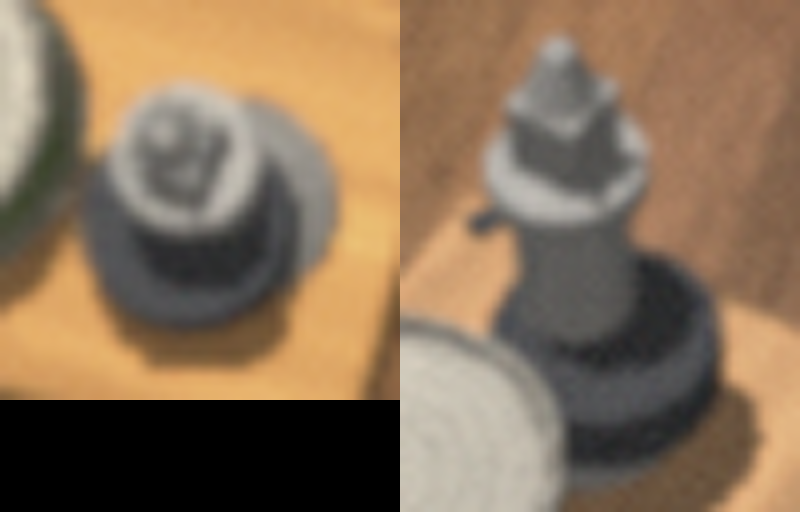

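Run:
```python
from h import *
import pickle
t=pickle.load(open("top0.pkl","rb")); s=pickle.load(open("side0.pkl","rb"))
P=[onz(s,248+(x-400)/8,286+y/8,.108)[:2] for x,y in((512,108),(573,128),(618,88))]
Q=[onz(s,248+(x-400)/8,286+y/8,.09)[:2] for x,y in((512,150),(580,193),(632,160))]
for R in (P,Q):
  print(np.round(R,4)); 
  for a,b in((0,1),(1,2)): d=R[b]-R[a]; print(np.linalg.norm(d),np.degrees(np.arctan2(d[1],d[0])))
# model corners for angle hypotheses in side view crop coordinates
c=np.array([.5222,.2095])
for an in range(0,90,15):
  o=[]
  for k in range(4):
    th=np.radians(an+45+90*k); u,v=proj(s,[*(c+.0113*np.array([np.cos(th),np.sin(th)])),.108]); o.append((round(400+(u-248)*8),round((v-286)*8)))
  print(an,o)
print("tip",[ (400+(u-248)*8,(v-286)*8) for u,v in [proj(s,[*c,.12])]])
# 
g=cv2.cvtColor(t["color"],cv2.COLOR_RGB2GRAY)[218:237,222:246]; print(g)
```

```text
[[0.5291 0.2168]
 [0.5163 0.2191]
 [0.5111 0.207 ]]
0.013055669599038642 169.82270456847232
0.013163112045191027 -113.14684039838824
[[0.5322 0.2112]
 [0.5159 0.2189]
 [0.5087 0.2083]]
0.018008489782417682 154.52200102981726
0.012847236560456606 -124.08074531830863
0 [(506, 110), (586, 124), (611, 66), (532, 52)]
15 [(514, 118), (599, 117), (602, 57), (519, 59)]
30 [(526, 125), (609, 108), (590, 51), (509, 67)]
45 [(540, 129), (615, 97), (576, 47), (502, 78)]
60 [(556, 130), (618, 86), (561, 46), (499, 89)]
75 [(571, 129), (616, 76), (546, 47), (500, 100)]
tip [(np.float64(555.0538790278274), np.float64(42.868416618842275))]
[[149 179 185 189 187 187 187 186 187 187 188 189 187 188 188 186 183 184
  183 183 182 183 180 181]
 [133 172 183 187 188 188 188 186 188 189 189 189 189 190 187 188 186 188
  188 187 186 186 183 183]
 [121 165 183 188 186 189 189 188 187 191 194 193 191 191 189 187 184 183
  184 184 186 187 187 184]
 [122 166 181 185 183 186 190 182 178 184 189 191 193 194 191 184 174 168
  172 179 183 186 186 187]
 [122 165 182 182 184 185 182 167 161 163 163 170 186 191 196 1
[... 752 characters left out ...]
88  97 129 163 162 129  98  94 103 115 116 108 139 174 186 171 125
   80  80  95 129 143 145]
 [ 84  83  88 107 141 160 141 117  98  95  98  96 109 156 183 179 148 101
   72  76  86 113 133 139]
 [ 85  81  82  88 114 146 155 153 135 118 112 103 126 167 176 155 115  82
   63  75  77  92 122 136]
 [ 88  86  85  87  93 112 136 156 155 155 147 131 146 163 148 116  84  62
   62  77  76  82 121 134]
 [ 96  87  83  85  81  79  93 117 132 136 136 123 125 123 107  80  65  54
   55  77  75  81 119 132]
 [103  89  86  85  81  65  61  68  80  88  94  86  81  77  68  60  49  49
   56  74  74  78 118 130]
 [113  90  82  84  79  69  51  48  52  53  55  54  50  53  45  49  45  46
   58  72  65  79 116 126]]
```

The flats lie at about 72° mod 90 in the world (side corners and the top right edge agree), so the crank should go on with its arm at about -18°, close to its present -10.6°. It then swings away from the tin. I move to the crank now.

```bash
cat > go.py <<'E'
import sys
from h import *
# usage: go.py x y z xangle : remaining in tool units
x,y,z,a=map(float,sys.argv[1:5]); st=ctrl.read_state()
from scipy.spatial.transform import Rotation as R
M=R.from_quat(st["eef_rot"]).as_matrix(); ang=np.degrees(np.arctan2(M[1,0],M[0,0]))
print("t",st["time_s"],"tcp",st["tcp_pos"].round(4),"xang",ang.round(2),"tilt",np.degrees(np.arccos(-M[2,2])).round(2),"units",(M.T@(np.array([x,y,z])-st["tcp_pos"])/.05).round(3),"yaw",round(-((a-ang+180)%360-180)/8,3),"F",st["ft_force"].round(1),"T",st["torque"].round(2),"w",round(st["grip_width"],4),"g",round(float(st["grasp_force"]),1),"q6",round(st["q"][5],2))
E
python3 -m pendant '[-0.44,-0.75,0,-0.57,-0.44,-0.75,0,-0.57,-0.44,-0.75,0.1,0,-0.44,-0.75,0.1,0,-0.44,-0.75,0.1,0,-0.44,-0.75,0.1,0,-0.44,-0.75,0.1,0,-0.44,-0.75,0.1,0]' 85
python3 -m pendant '[-0.44,-0.75,0.2,0,-0.44,-0.75,0.2,0,-0.44,-0.75,0.2,0,-0.44,-0.75,0.2,0,-0.44,-0.75,0.2,0,-0.44,-0.75,0.2,0,-0.44,-0.75,0.2,0,-0.44,-0.75,0.2,0]'
python3 go.py .5046 -.2357 .15 169.4
```

```text
time_s: 0.9
tcp_pos: [0.3183, 0.2569, 0.2734]
eef_rot: [0.091, 0.996, -0.0, -0.0]
ft_force: [0.2, 0.2, -0.2]
grip_width: 0.0852
grasp_force: 0.0
time_s: 1.7
tcp_pos: [0.4367, -0.0702, 0.1933]
eef_rot: [0.092, 0.996, 0.0, -0.0]
ft_force: [0.4, 1.2, 0.2]
grip_width: 0.0851
grasp_force: 0.0
t 1.7 tcp [ 0.4367 -0.0702  0.1933] xang 169.45 tilt 0.01 units [-1.942 -3.005  0.866] yaw 0.006 F [0.4 1.2 0.2] T [-0.07 -0.06 -0.  ] w 0.0851 g 0.0 q6 -1.64
```

```bash
python3 -m pendant '[-0.45,-0.7,0.2,0,-0.45,-0.7,0.2,0,-0.45,-0.7,0.2,0,-0.4,-0.6,0.2,0,-0.19,-0.3,0.06,0,0,0,0,0,0,0,0,0,0,0,0,0]'
python3 go.py .5046 -.2357 .076 169.4
python3 - <<'E'
from h import *
a=snap("top");save(a,"x.png"); b=snap("side")
A=cv2.resize(a["color"][190:270,395:475,::-1],(400,400),interpolation=2);B=cv2.resize(b["color"][130:230,270:370,::-1],(400,400),interpolation=2)
cv2.imwrite("pics/pre.png",np.hstack([A,B]))
E
```

```text
time_s: 2.5
tcp_pos: [0.504, -0.2321, 0.1508]
eef_rot: [0.091, 0.996, 0.0, -0.001]
ft_force: [-0.8, -0.1, -0.9]
grip_width: 0.0853
grasp_force: 0.0
t 2.5 tcp [ 0.504  -0.2321  0.1508] xang 169.54 tilt 0.09 units [-0.027 -0.069  1.497] yaw 0.017 F [-0.8 -0.1 -0.9] T [-0.01  0.01  0.03] w 0.0853 g 0.0 q6 -1.9
```

View pics/pre.png

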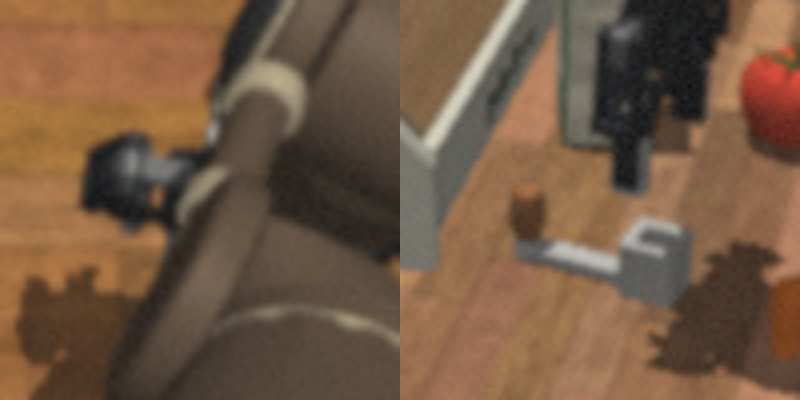

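The top view is blocked by the arm. The side view shows the near finger directly above the hub, whose centre is at about (655,260) in the crop. I descend and grip.

```bash
python3 -m pendant '[-0.02,-0.05,0.3,0.02,0,0,0.3,0,0,0,0.3,0,0,0,0.3,0,0,0,0.2,0,0,0,0.09,0,0,0,0,0,0,0,0,0]'
python3 -m pendant '[0,0,0,0,0,0,0,0,0,0,0,0,0,0,0,0,0,0,0,0,0,0,0,0,0,0,0,0,0,0,0,0]' 10
python3 go.py .5046 -.2357 .076 169.4
```

```text
time_s: 3.4
tcp_pos: [0.5055, -0.2365, 0.0766]
eef_rot: [0.093, 0.996, -0.0, 0.0]
ft_force: [-0.1, 0.7, 1.2]
grip_width: 0.0848
grasp_force: 0.0
time_s: 4.2
tcp_pos: [0.5057, -0.2365, 0.077]
eef_rot: [0.093, 0.996, -0.0, 0.001]
ft_force: [-0.3, 0.5, 5.7]
grip_width: 0.0333
grasp_force: 61.0
t 4.2 tcp [ 0.5057 -0.2365  0.077 ] xang 169.32 tilt 0.07 units [0.024 0.012 0.021] yaw -0.01 F [-0.3  0.5  5.7] T [0.13 0.06 0.06] w 0.0333 g 61.0 q6 -1.9
```

```bash
python3 -m pendant '[0,0,-0.2,0,0,0,-0.4,0,0,0,-0.5,0,0,0,-0.5,0,0,0.2,-0.5,0,0,0.5,-0.5,0,0,0.7,-0.4,0,0,0.8,-0.2,0]'
python3 go.py .5225 .2085 .235 162
```

```text
time_s: 5.0
tcp_pos: [0.5259, -0.128, 0.2382]
eef_rot: [0.094, 0.996, -0.0, 0.001]
ft_force: [0.7, 1.3, -1.4]
grip_width: 0.0327
grasp_force: 60.2
t 5.0 tcp [ 0.5259 -0.128   0.2382] xang 169.2 tilt 0.14 units [1.327 6.598 0.057] yaw 0.9 F [ 0.7  1.3 -1.4] T [-0.01 -0.01  0.05] w 0.0327 g 60.2 q6 -1.7
```

```bash
python3 -m pendant '[0.17,0.85,0,0,0.17,0.85,0,0,0.17,0.85,0,0,0.17,0.85,0,0,0.17,0.85,0,0,0.17,0.85,0,0,0.17,0.75,0,0,0.1,0.4,0,0.3]'
python3 -m pendant '[0,0.1,0,0.3,0,0,0,0.3,0,0,0,0,0,0,0,0,0,0,0,0,0,0,0,0,0,0,0,0,0,0,0,0]'
python3 go.py .5225 .2085 .235 162
python3 - <<'E'
from h import *
b=snap("side")
save(b,"over.png",(190,170,340,340),3.5); import pickle; pickle.dump(b,open("over.pkl","wb"))
E
```

```text
time_s: 5.8
tcp_pos: [0.5188, 0.1936, 0.2357]
eef_rot: [0.113, 0.994, 0.0, -0.001]
ft_force: [0.8, 0.1, -2.5]
grip_width: 0.0332
grasp_force: 60.3
time_s: 6.6
tcp_pos: [0.5213, 0.1956, 0.2364]
eef_rot: [0.156, 0.988, 0.0, 0.0]
ft_force: [-0.4, 0.1, -2.2]
grip_width: 0.0328
grasp_force: 60.3
t 6.6 tcp [0.5213 0.1956 0.2364] xang 162.1 tilt 0.0 units [0.056 0.253 0.028] yaw 0.013 F [-0.4  0.1 -2.2] T [-0.06  0.06  0.03] w 0.0328 g 60.3 q6 -0.98
```

View pics/over.png

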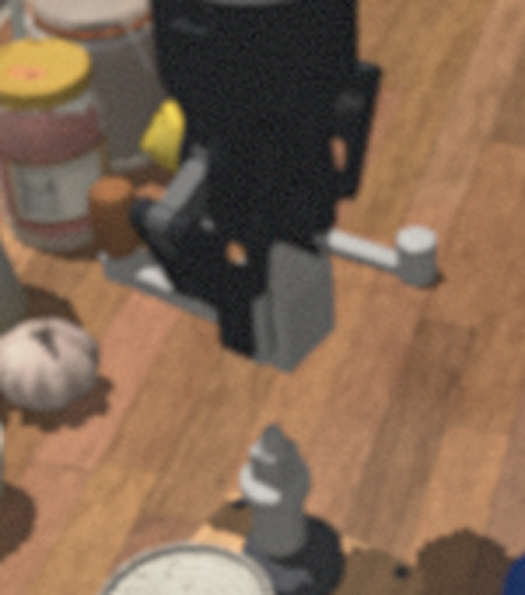

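Run:
```python
from h import *
import pickle
s=pickle.load(open("over.pkl","rb")); t=pickle.load(open("top0.pkl","rb")); z=.2364-.077
c1=onz(s,190+288/3.5,170+370/3.5,z);c2=onz(s,190+333/3.5,170+321/3.5,z)
d=c2-c1; print(c1.round(4),c2.round(4),np.linalg.norm(d),np.degrees(np.arctan2(d[1],d[0])))
ax=np.array([np.cos(np.radians(-18)),np.sin(np.radians(-18)),0]); print("hub centre",((c1+c2)/2+.017*ax).round(4))
print("tip side",onz(s,190+273/3.5,170+428/3.5,.119), "tip top", onz(t,214+16.5,212+12.8,.12), proj(t,[.5222,.208,.12]), proj(t,[.5222,.208,.09]))
```

```text
[0.5108 0.2146 0.1594] [0.5013 0.1805 0.1594] 0.03541001714591897 -105.62752468430851
hub centre [0.5222 0.1923 0.1594]
tip side [0.52104632 0.21022829 0.119     ] tip top [0.524021   0.20827037 0.12      ] (np.float64(230.6126096343822), np.float64(225.67149427960155)) (np.float64(232.8158415260445), np.float64(227.8564796372713))
```

The side view shows the crank level in the grip. The hub's lower front corner is at crop (288,370) and its right corner at (333,321), and the shaft tip is at (273,428). I move over the shaft and look again just above the tip.

```bash
python3 -m pendant '[0.02,0.1,0,0,0.02,0.13,0.1,0,0,0.04,0.2,0,0,0,0.2,0,0,0,0.14,0,0,0,0,0,0,0,0,0,0,0,0,0]'
python3 go.py .5222 .209 .202 162
python3 - <<'E'
from h import *
b=snap("side")
save(b,"over2.png",(220,240,320,340),6); import pickle; pickle.dump(b,open("over.pkl","wb"))
E
```

```text
time_s: 7.45
tcp_pos: [0.5238, 0.2092, 0.2047]
eef_rot: [0.155, 0.988, 0.0, 0.0]
ft_force: [0.2, -0.2, -1.6]
grip_width: 0.0328
grasp_force: 60.3
t 7.45 tcp [0.5238 0.2092 0.2047] xang 162.11 tilt 0.04 units [ 0.03  -0.014  0.054] yaw 0.014 F [ 0.2 -0.2 -1.6] T [-0.01  0.07 -0.05] w 0.0328 g 60.3 q6 -0.96
```

View pics/over2.png

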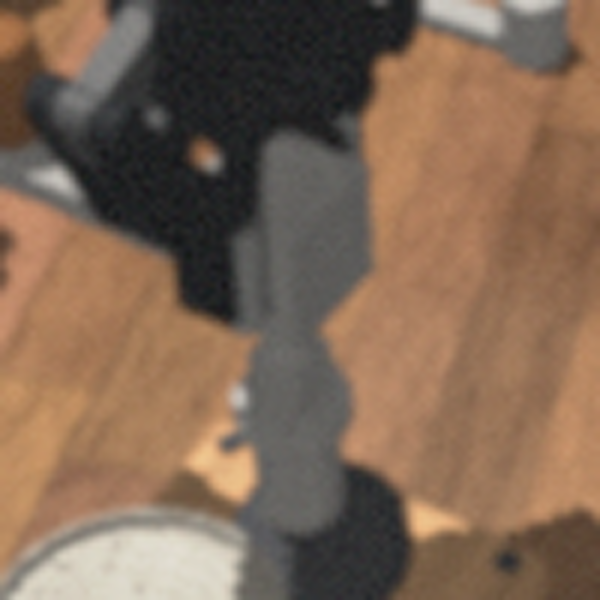

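Run:
```python
from h import *
import pickle
s=pickle.load(open("over.pkl","rb")); z=.1277
c1=onz(s,220+296/6,240+330/6,z);c2=onz(s,220+371/6,240+267/6,z)
ax=np.array([np.cos(np.radians(-18)),np.sin(np.radians(-18)),0]); print((c2-c1).round(4),"hub centre",((c1+c2)/2+.017*ax).round(4))
for nm,P in (("hub bottom corner L",[*(np.array([.5238,.2092])-.017*ax[:2]+.017*np.array([.309,.951])),z]),("R",[*(np.array([.5238,.2092])-.017*ax[:2]-.017*np.array([.309,.951])),z])):
  u,v=proj(s,P); print(nm,(u-220)*6,(v-240)*6)
```

```text
[-0.0117 -0.0258  0.    ] hub centre [0.5246 0.2053 0.1277]
hub bottom corner L 292.49952816350526 351.4572416413514
R 371.198505559869 268.94683514370047
```

The hub's right corner (371,267) matches the prediction with the hub centred at the TCP, so the offset is about 0. I descend while watching the force.

```bash
python3 -m pendant '[0.03,0,0.08,0,0,0,0.08,0,0,0,0.08,0,0,0,0.05,0,0,0,0.05,0,0,0,0.04,0,0,0,0,0,0,0,0,0]'
python3 go.py .522 .209 .167 162
```

```text
time_s: 8.3
tcp_pos: [0.5221, 0.2097, 0.1853]
eef_rot: [0.155, 0.988, -0.0, -0.0]
ft_force: [-0.2, 1.2, -1.7]
grip_width: 0.0336
grasp_force: 60.3
t 8.3 tcp [0.5221 0.2097 0.1853] xang 162.12 tilt 0.0 units [-0.003 -0.013  0.367] yaw 0.015 F [-0.2  1.2 -1.7] T [0.   0.01 0.03] w 0.0336 g 60.3 q6 -0.95
```

```bash
python3 -m pendant '[0,0,0.04,0,0,0,0.04,0,0,0,0.04,0,0,0,0.04,0,0,0,0.04,0,0,0,0,0,0,0,0,0,0,0,0,0]'
python3 go.py .522 .209 .167 162
```

```text
time_s: 9.1
tcp_pos: [0.5221, 0.2097, 0.1755]
eef_rot: [0.155, 0.988, 0.0, 0.0]
ft_force: [-0.0, -0.6, -2.7]
grip_width: 0.0333
grasp_force: 60.3
t 9.1 tcp [0.5221 0.2097 0.1755] xang 162.12 tilt 0.01 units [-0.002 -0.015  0.169] yaw 0.015 F [-0.  -0.6 -2.7] T [0.04 0.04 0.02] w 0.0333 g 60.3 q6 -0.95
```

Underside at about 0.0985 with no contact force, so the square is inside the hole. I continue to the shoulder.

```bash
python3 -m pendant '[0,0,0.04,0,0,0,0.04,0,0,0,0.04,0,0,0,0.03,0,0,0,0.03,0,0,0,0,0,0,0,0,0,0,0,0,0]'
python3 go.py .522 .209 .167 162
```

```text
time_s: 9.9
tcp_pos: [0.522, 0.2097, 0.167]
eef_rot: [0.155, 0.988, -0.0, -0.0]
ft_force: [-3.2, -1.2, 5.0]
grip_width: 0.0329
grasp_force: 61.0
t 9.9 tcp [0.522  0.2097 0.167 ] xang 162.12 tilt 0.01 units [-0.004 -0.013  0.   ] yaw 0.015 F [-3.2 -1.2  5. ] T [-0.18  0.58  0.03] w 0.0329 g 61.0 q6 -0.95
```

Seated on the shoulder with 5 N up. I turn clockwise.

```bash
python3 -m pendant '[0,0,0,0.5,0,0,0,0.6,0,0,0,0.6,0,0,0,0.6,0,0,0,0.6,0,0,0,0.6,0,0,0,0.5,0,0,0,0]'
python3 go.py .522 .209 .167 80
```

```text
time_s: 10.7
tcp_pos: [0.5221, 0.21, 0.167]
eef_rot: [0.422, 0.907, 0.0, -0.0]
ft_force: [-2.8, -0.7, 5.3]
grip_width: 0.0331
grasp_force: 61.2
t 10.7 tcp [0.5221 0.21   0.167 ] xang 130.06 tilt 0.03 units [-0.014 -0.015  0.001] yaw 6.258 F [-2.8 -0.7  5.3] T [-0.02  0.52  0.04] w 0.0331 g 61.2 q6 -0.39
```

```bash
python3 -m pendant '[0,0,0,0.5,0,0,0,0.5,0,0,0,0.5,0,0,0,0.5,0,0,0,0.5,0,0,0,0.4,0,0,0,0,0,0,0,0]'
python3 go.py .522 .209 .167 80
```

```text
time_s: 11.5
tcp_pos: [0.5218, 0.2098, 0.167]
eef_rot: [0.595, 0.803, -0.0, -0.0]
ft_force: [-4.7, -0.2, 6.3]
grip_width: 0.0334
grasp_force: 61.3
t 11.5 tcp [0.5218 0.2098 0.167 ] xang 106.92 tilt 0.04 units [-0.017 -0.001  0.   ] yaw 3.364 F [-4.7 -0.2  6.3] T [-0.12  0.59 -0.05] w 0.0334 g 61.3 q6 0.01
```

```bash
python3 -m pendant '[0,0,0,0.3,0,0,0,0.3,0,0,0,0.3,0,0,0,0.3,0,0,0,0.2,0,0,0,0.2,0,0,0,0,0,0,0,0]'
python3 go.py .522 .209 .167 80
```

```text
time_s: 12.3
tcp_pos: [0.5216, 0.2098, 0.167]
eef_rot: [0.681, 0.732, -0.0, -0.0]
ft_force: [-4.1, -0.9, 7.3]
grip_width: 0.033
grasp_force: 61.4
t 12.3 tcp [0.5216 0.2098 0.167 ] xang 94.12 tilt 0.07 units [-0.016  0.007  0.   ] yaw 1.765 F [-4.1 -0.9  7.3] T [-0.08  0.68  0.03] w 0.033 g 61.4 q6 0.23
```

```bash
python3 -m pendant '[0,0,0,0.2,0,0,0,0.2,0,0,0,0.2,0,0,0,0.15,0,0,0,0,0,0,0,0,0,0,0,0,0,0,0,0]'
python3 go.py .522 .209 .167 80
```

```text
time_s: 13.1
tcp_pos: [0.5215, 0.2098, 0.167]
eef_rot: [0.719, 0.695, -0.001, -0.001]
ft_force: [-3.9, 0.2, 6.4]
grip_width: 0.033
grasp_force: 61.4
t 13.1 tcp [0.5215 0.2098 0.167 ] xang 88.12 tilt 0.09 units [-0.015  0.011 -0.   ] yaw 1.015 F [-3.9  0.2  6.4] T [-0.12  0.72  0.07] w 0.033 g 61.4 q6 0.34
```

```bash
python3 -m pendant '[0,0,0,0.2,0,0,0,0.2,0,0,0,0.2,0,0,0,0.15,0,0,0,0,0,0,0,0,0,0,0,0,0,0,0,0]'
python3 go.py .522 .209 .167 80
python3 - <<'E'
from h import *
b=snap("side"); save(b,"turn.png",(190,200,340,350),4)
E
```

```text
time_s: 13.9
tcp_pos: [0.5214, 0.2098, 0.167]
eef_rot: [0.754, 0.657, -0.001, -0.001]
ft_force: [-5.1, -1.3, 8.1]
grip_width: 0.0334
grasp_force: 61.4
t 13.9 tcp [0.5214 0.2098 0.167 ] xang 82.12 tilt 0.1 units [-0.014  0.014 -0.   ] yaw 0.265 F [-5.1 -1.3  8.1] T [-0.03  0.78  0.02] w 0.0334 g 61.4 q6 0.44
```

View pics/turn.png

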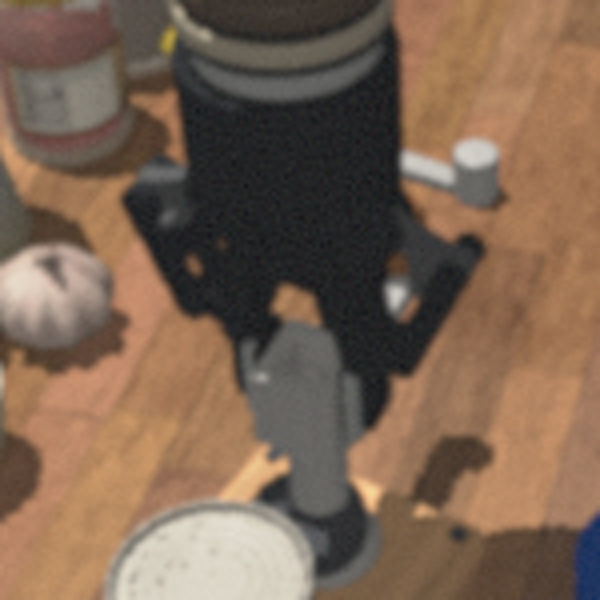

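The side crop shows the hub's near face at about (250–340, 330–440), with the shaft column under it at (320,440). I check this against the projected outline.

Run:
```python
from h import *
s=snap("side"); C=np.array([.5214,.2098])
for z in(.09,.126):
  for a in (45,135,225,315):
    th=np.radians(82+a); u,v=proj(s,[*(C+.02404*np.array([np.cos(th),np.sin(th)])),z]); print(z,a,round((u-190)*4),round((v-200)*4))
for z in (.09,.04): print("axis",z,[( round((proj(s,[*P,z])[0]-190)*4),round((proj(s,[*P,z])[1]-200)*4)) for P in ([.5222,.208],[.521,.2115])])
save(s,"turn_big.png",(240,270,290,350),7)
```

```text
0.09 45 337 464
0.09 135 373 403
0.09 225 295 381
0.09 315 256 439
0.126 45 332 397
0.126 135 370 337
0.126 225 290 315
0.126 315 249 373
axis 0.09 [(315, 418), (315, 425)]
axis 0.04 [(322, 503), (322, 510)]
```

View pics/turn_big.png

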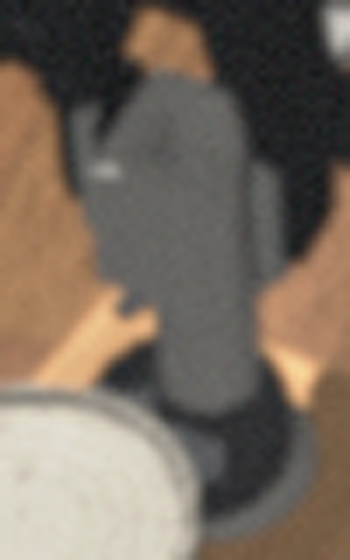

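The hub outline matches the prediction (left foot at (256,439)), so it is seated. No stop torque yet, so I keep turning.

```bash
python3 -m pendant '[0,0,0,0.2,0,0,0,0.2,0,0,0,0.2,0,0,0,0.1,0,0,0,0,0,0,0,0,0,0,0,0,0,0,0,0]'
python3 go.py .522 .209 .167 80
```

```text
time_s: 14.8
tcp_pos: [0.5213, 0.2098, 0.167]
eef_rot: [0.784, 0.62, -0.001, -0.0]
ft_force: [-4.9, 0.8, 6.4]
grip_width: 0.033
grasp_force: 61.7
t 14.8 tcp [0.5213 0.2098 0.167 ] xang 76.7 tilt 0.11 units [-0.013  0.017  0.   ] yaw -0.413 F [-4.9  0.8  6.4] T [-0.01  0.8   0.67] w 0.033 g 61.7 q6 0.54
```

Moment is 0.67 N m at the stop. I back off within the play and lift straight up.

```bash
python3 -m pendant '[0,0,0,-0.4,0,0,0,-0.4,0,0,-0.06,0,0,0,-0.1,0,0,0,-0.1,0,0,0,-0.15,0,0,0,-0.2,0,0,0,-0.2,0]'
python3 -m pendant '[0,0,-0.2,0,0,0,-0.2,0,0,0,-0.2,0,0,0,0,0,0,0,0,0,0,0,0,0,0,0,0,0,0,0,0,0]'
python3 go.py .49 .085 .22 83
python3 - <<'E'
from h import *
t=snap("top"); 
for P in([.49,.085],[.49,-.01],[.433,.085],[.547,.085],[.40,.01],[.52,-.05]): print(P,np.round(proj(t,[*P,0])))
s=snap("side"); print("clear pts")
E
```

```text
time_s: 15.6
tcp_pos: [0.5227, 0.2097, 0.2082]
eef_rot: [0.749, 0.662, 0.001, 0.001]
ft_force: [0.9, -0.2, -1.6]
grip_width: 0.0334
grasp_force: 60.3
time_s: 16.4
tcp_pos: [0.5217, 0.2096, 0.2362]
eef_rot: [0.749, 0.662, -0.001, -0.0]
ft_force: [-0.5, 0.3, -2.0]
grip_width: 0.0332
grasp_force: 60.3
t 16.4 tcp [0.5217 0.2096 0.2362] xang 82.92 tilt 0.07 units [-2.55  -0.322  0.326] yaw -0.01 F [-0.5  0.3 -2. ] T [ 0.01 -0.04  0.06] w 0.0332 g 60.3 q6 0.43
[0.49, 0.085] [293. 248.]
[0.49, -0.01] [335. 248.]
[0.433, 0.085] [293. 273.]
[0.547, 0.085] [293. 223.]
[0.4, 0.01] [326. 288.]
[0.52, -0.05] [353. 235.]
clear pts
```

```bash
python3 -m pendant '[-0.3,-0.04,0,0,-0.5,-0.06,0,0,-0.5,-0.06,0,0,-0.5,-0.06,0,0,-0.4,-0.06,0.1,0,-0.25,-0.04,0.2,0,0,0,0.3,0,0,0,0.3,0]'
python3 -m pendant '[0,0,0.4,0,0,0,0.4,0,0,0,0.4,0,0,0,0.4,0,0,0,0.25,0,0,0,0.1,0,0,0,0,0,0,0,0,0]'
python3 go.py .49 .09 .0768 83
```

```text
time_s: 17.3
tcp_pos: [0.4907, 0.0891, 0.1912]
eef_rot: [0.75, 0.662, 0.0, 0.0]
ft_force: [-0.3, 0.4, -2.0]
grip_width: 0.0334
grasp_force: 60.3
time_s: 18.1
tcp_pos: [0.4917, 0.0901, 0.095]
eef_rot: [0.749, 0.662, 0.001, 0.0]
ft_force: [0.3, 0.6, -2.9]
grip_width: 0.0336
grasp_force: 60.3
t 18.1 tcp [0.4917 0.0901 0.095 ] xang 82.92 tilt 0.08 units [-0.006 -0.035  0.363] yaw -0.01 F [ 0.3  0.6 -2.9] T [ 0.09 -0.04  0.01] w 0.0336 g 60.3 q6 0.22
```

```bash
python3 -m pendant '[0,0,0.1,0,0,0,0.1,0,0,0,0.06,0,0,0,0.05,0,0,0,0.04,0,0,0,0.02,0,0,0,0,0,0,0,0,0]'
python3 go.py .49 .09 .0768 83
```

```text
time_s: 18.9
tcp_pos: [0.491, 0.0901, 0.077]
eef_rot: [0.749, 0.662, -0.0, -0.0]
ft_force: [-4.5, -0.1, 8.2]
grip_width: 0.0334
grasp_force: 61.8
t 18.9 tcp [0.491  0.0901 0.077 ] xang 82.92 tilt 0.07 units [-0.004 -0.02   0.004] yaw -0.01 F [-4.5 -0.1  8.2] T [-0.14  0.57  0.02] w 0.0334 g 61.8 q6 0.22
```

Down on the worktop while still held. I release, rise and check.

```bash
python3 -m pendant '[0,0,0,0,0,0,0,0,0,0,0,0,0,0,0,0,0,0,0,0,0,0,0,0,0,0,0,0,0,0,0,0]' 80
python3 -m pendant '[0,0,-0.1,0,0,0,-0.2,0,0,0,-0.4,0,0,0,-0.5,0,0,0,-0.6,0,0,0,-0.6,0,0,0,-0.6,0,0,0,-0.4,0]'
python3 -m pendant '[-0.5,0,0,0,-0.7,0,0,0,-0.7,0,0,0,-0.7,0,0,0,-0.7,0,0,0,-0.6,0,0,0,-0.3,0,0,0,0,0,0,0]'
python3 - <<'E'
from h import *
t=snap("top"); s=snap("side")
A=cv2.resize(t["color"][180:280,170:370,::-1],(800,400)[::1],interpolation=2); A=cv2.resize(A,(600,300)); B=cv2.resize(s["color"][180:420,180:420,::-1],(300,300))
cv2.imwrite("pics/end.png",np.vstack([A,np.pad(B,((0,0),(0,300),(0,0)))]))
E
```

```text
time_s: 19.7
tcp_pos: [0.491, 0.0901, 0.0758]
eef_rot: [0.749, 0.662, -0.0, -0.0]
ft_force: [-0.1, 0.1, -0.4]
grip_width: 0.0802
grasp_force: 0.0
time_s: 20.5
tcp_pos: [0.492, 0.0902, 0.2494]
eef_rot: [0.749, 0.662, 0.002, 0.001]
ft_force: [-0.3, 0.4, 0.1]
grip_width: 0.0803
grasp_force: 0.0
time_s: 21.3
tcp_pos: [0.4651, -0.1201, 0.2469]
eef_rot: [0.75, 0.661, 0.0, 0.001]
ft_force: [0.6, 0.0, 0.3]
grip_width: 0.0798
grasp_force: 0.0
```

View pics/end.png

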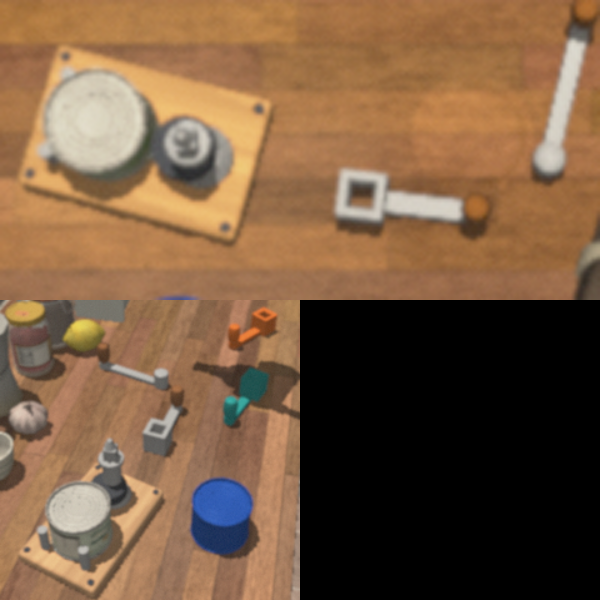

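The crank lies flat at crop (362,195), clear of the board. The cam's dark lobe now sits on the tin's side at (165,150), and the tin stands at (97,120) as before. I hand in.

```bash
python3 -c "
from rig import ctrl
print(ctrl.close_job())"
```

```text
the job is handed in; nothing more can be done
None
```

The job is handed in at about 21 s of the 54 s: I turned the shaft clockwise to its stop (0.67 N m felt there), lifted the crank off and set it down flat on the worktop by hand, and the last pictures show the tin still standing in place; no verdict came back.

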